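Park the fish-sauce bottle in the caddy and shut the keeper

ROBOT

A 7-joint arm with a two-finger parallel gripper is mounted at the origin on the work surface. World frame = base frame: x ahead of the robot, y to its left, z up, the work surface at z = 0. Lengths are in m, angles in rad, forces in N, time in s.
With the tool pointing down it reaches from about 0.425 to 0.875 m from the base axis. Payload 8.4 kg.
Tool frame: the origin (TCP) lies on the centre line of the jaws, within the pads' length; the fingertips stand 11 mm ahead of it and the grasp point (between the pads) lies 8 mm behind it; z points along the fingers, y is the direction in which the jaws open and shut (so a half turn about z gives the same grasp; the last joint's range is limited). The gripper opens to 87 mm and grips with 3 to 60 N. Pads are 19 mm wide; open, the fingers measure 117 mm over their backs; the gripper's body (75 mm by 190 mm) begins 51 mm behind the grasp point.
Start: joints at [-1.429, 0.333, 0.04, 1.465, -0.013, 1.343, -0.059], TCP at [0.155, 0.631, 0.205] pointing down, gripper open.
Joint ranges: [-2.58, 2.58], [-0.38, 2.09], [-1.3, 1.39], [0.25, 2.4], [-1.5, 4.64], [0.08, 2.09], [-2.65, 2.65]. Speed limits (rad/s): [2.22, 2.22, 2.79, 2.79, 3.14, 3.14, 3.14].

INTERFACE

Orientations are given as a unit quaternion [x, y, z, w].
In Python, from plant import manip gives the robot as it stands.
- The arm moves only by the tool move_arm, never from a script. Its arguments are lists of equal length, an entry for each row: "delta_pos": the shift along the tool's x, y, z in m, a list of three; "roll": the turn about the tool's z in rad. A call has 1 to 8 rows; each row is the pose to reach, as a shift and turn from the pose commanded when the call began, along the tool's axes at that moment; what a row does not reach only later rows make up. A row lasts 1/10 s, in which the tool goes at most 50 mm and 8.59 degrees, less where a joint would pass 70% of its speed; a pose out of reach is approached as far as the arm can. A call with a gripper value outside its range is refused whole. "hand" is the opening, from 0 (shut) to 1 (fully open), set as the call begins (left out, the last holds). The fingers move at their own pace and stop on an object; "newtons" is the grip in N (left out, the last holds). Time passes only in rows, so rows that repeat a pose let the fingers close. It gives the time, the measured TCP pose, the force and the opening at its end, in the units of the state.
- manip.get_obs(): the state, without advancing time (a new reading comes with each control period).
- manip.camera(name): name is "scene" or "top" or "wrist"; returns a dict with "frame" (480x640x3 uint8, red, green, blue), "fovy" (degrees; the focal length in pixels is half the picture's height over the tangent of half this angle, whatever the lens; pixels are square), "cx", "cy" (the principal point, pixels), "k1" (the pictures are not rectified: a ray, as slopes to the right and down, at radius r is drawn at 1 + k1 r^2 times it, then the intrinsics apply), "R" (3x3) and "t" (3): a world point X has camera coordinates R X + t. Camera axes: x right, y down, z forward; pixel columns grow to the right and rows downward; lengths in m; the calibration is good to about 2 mm. A picture is of the moment at which its call begins. There is no depth.
- manip.finish_job(): hands the job in, once; it reports no verdict.
The state is a dict: "time_s": time; "joint_positions": joint angles; "joint_velocities": joint speeds; "joint_efforts": joint torques, N m; "ee_pos": TCP position; "tool_rot": TCP orientation; "contact_force": force on the tool from outside, world axes, zero at the start; "wrist_torque": the same for the moment, N m; "grip_width": finger opening in m.
Only numpy, scipy, OpenCV 4.12 (cv2) and the standard library are available. Lean on these libraries where they do the work, as an engineer would, in place of code of your own. Each camera call takes 0.05 s, during which the arm holds its last target. There are 200 camera calls.

TASK

Make the stool ready for pounding: push the tall amber fish-sauce bottle, low on its body so that it slides upright and never tips, through the open mouth of the teal caddy until it stands fully inside, close to the back wall of the bay. Then push the orange keeper bar shut across the mouth, fully home, so the bottle cannot slide out. Only push: do not lift or tip the bottle, and leave everything else on the stool where it stands.

Things in the scene. Friction and masses are not known exactly. Their poses are not given: they have to be found in the camera images.
- bottle: Tall amber glass bottle, yellow band, red cap, loose, upright: 56 mm in diameter from 0 to 60 mm height, a cone to 26 mm at 105 mm, then a slim neck; 223 mm tall, about 0.4 kg. Origin at the centre of its underside, z up its axis. Pushed more than about 30 mm above the stool it may tip. Taller than fingers are long: lean the gripper back a little, or its body may strike the neck.
- caddy: Teal caddy fixed to the stool. Origin on the stool at the centre of the bay's mouth; x points into the bay, y left, z up. Bay: no floor (bottle slides on the stool), open top, walls 50 mm high, 8 mm thick; side walls' inner faces y = +-48 mm, x = 0 to 76 mm, back wall's inner face x = 76 mm (bottle against it: centre x = 48). Behind it a bin to x = 144 mm, 90 mm high, cutlery to 165 mm.
- keeper (a joint): Angle of the orange keeper bar about its upright hinge, rad: 0 shut across the mouth on its stop, 1.57 pointing straight out (caddy -x), 1.65 to 2.1 at the start (swung to caddy +y). Stays where left; about 1 N at mid-length moves it. Strip 100 mm long from the hinge, 7 mm thick, 20 to 46 mm above the stool; shut, it lies at caddy x = -10.5 to -3.5 mm.
- keeper_pivot (a point): Point on the keeper's upright hinge axis, 33 mm above the stool: caddy x = -7 mm, y = +54 mm; has the caddy's axes. At joint angle a the bar points from here along (-sin a, -cos a) in caddy x, y.
- keeper_tip (a point): Free end of the keeper bar, middle of the strip, 33 mm above the stool, 100 mm from the hinge axis.
- mortar: Wide grey granite mortar, 170 mm across the rim, 110 mm high, origin at the centre of its underside. Leave alone.
- pestle: Grey stone pestle lying on the stool, 160 mm long, 46 mm thick, origin under its middle. Leave alone.
- tray: Silver steel tray 220 x 320 mm, 20 mm high, origin at the centre of its underside. Leave alone.
- plate: Green melamine plate, 190 mm across, 18 mm high, origin at the centre of its underside. Leave alone.
- jar: Clear jar with a steel lid, 64 mm in diameter, 100 mm high, standing to the right of the caddy; origin at the centre of its underside. Leave alone.
- bowl: Small blue dipping bowl, 96 mm across, 42 mm high, to the left of the caddy; origin at the centre of its underside. Leave alone.

How it is judged:
On the way, in this order (a step that is already met when the one before it is completed fails the run):
1. the bottle stands upright, fully inside the bay, while the keeper is still open (x of bottle in the frame of caddy between 0.03 and 0.056 m and y of bottle in the frame of caddy between -0.026 and 0.026 m and angle between bottle's own z axis and vertical below 0.06 rad and height (world z) of bottle below 0.006 m and value of joint keeper above 0.9 rad), for 0.2 s.
2. the keeper bar is shut, with the bottle inside (x of bottle in the frame of caddy between 0.03 and 0.056 m and y of bottle in the frame of caddy between -0.026 and 0.026 m and angle between bottle's own z axis and vertical below 0.06 rad and height (world z) of bottle below 0.006 m and value of joint keeper below 0.08 rad), for 0.2 s.
At the end, for the whole second after the job is handed in: The bottle stands upright (tilt under 0.06 rad) and at rest on the stool fully inside the bay: its centre 30 to 56 mm behind the mouth line and within 26 mm of the bay's centre line; the keeper bar is shut to within 0.08 rad of its stop (all of step 2 and linear speed of bottle below 0.02 m/s); the robot touches nothing.
It fails at once if the bottle is tipped by more than 0.25 rad (angle between bottle's own z axis and vertical above 0.25 rad).
It fails at once if the bottle is lifted off the stool (underside centre more than 12 mm up) (height (world z) of bottle above 0.012 m).
It fails at once if another thing on the stool is moved by more than 20 mm (distance of any of mortar, pestle, tray, plate, jar, bowl from where it was at the start of the episode above 0.02 m).
It also fails if it takes over 61 s, if anything falls off the work surface, if the arm or the gripper's body presses on something with over 40 N, if the wrist force passes 120 N, or if a joint passes its speed limit or range.

## Working session

There is one attempt and no reset: what is moved stays moved. The work goes in short steps, Python scripts to look and compute and a tool call to move; the robot and the scene stay as the last step left them, time stands still between calls to the robot, and variables do not carry over. Pictures are saved under pics/ and viewed, about 8 in all and at most 12, crops included, and the job is handed in when it is done.

Besides the shell and the picture viewer there is one more tool, called as name(argument=value, ...) on one line, values as JSON. move_arm: Moves the arm, as the interface text tells. Its arguments: {"type":"object","properties":{"delta_pos":{"type":"array","items":{"type":"array","items":{"type":"number"}}},"roll":{"type":"array","items":{"type":"number"}},"hand":{"type":"number"},"newtons":{"type":"number"}},"required":["delta_pos","roll"]}

```bash
mkdir -p pics
cat > h.py <<'E'
import numpy as np, cv2
from plant import manip
def snap(n,f):
    c=manip.camera(n); cv2.imwrite(f'pics/{f}.png',c['frame'][:,:,::-1]); 
    np.savez(f'pics/{f}.npz',**{k:c[k] for k in('fovy','cx','cy','k1','R','t','frame')}); return c
def K(c):
    f=240/np.tan(np.radians(float(c['fovy']))/2); return f
def ray(c,u,v):
    f=K(c); d=np.array([(u-c['cx'])/f,(v-c['cy'])/f]); s=d.copy()
    for _ in range(30): s=d/(1+c['k1']*(s@s))
    R=np.array(c['R']); return -R.T@c['t'], R.T@np.r_[s,1]
def at(c,u,v,z):
    o,d=ray(c,u,v); return o+d*(z-o[2])/d[2]
def proj(c,X):
    p=np.array(c['R'])@X+c['t']; s=p[:2]/p[2]; s=s*(1+c['k1']*(s@s)); return s*K(c)+[c['cx'],c['cy']]
E
python3 - <<'E'
from h import *
for n in('scene','top'):
    c=snap(n,n+'0'); print(n,c['fovy'],c['k1'],-np.array(c['R']).T@c['t'])
print(manip.get_obs())
E
```

```text
scene 45.4346839697262 0.035238850931386116 [1.24083184 0.44619641 1.33989939]
top 44.286772112214514 -0.1450452616499989 [ 0.22255586 -0.02549924  1.57215768]
{'time_s': 0.1, 'joint_positions': array([-1.42920957,  0.33388409,  0.03990652,  1.4661748 , -0.01343659,
        1.34330392, -0.05848121]), 'joint_velocities': array([-2.85283319e-04, -7.73235733e-04, -6.01449339e-04, -2.55191933e-03,
        4.83597474e-04,  1.80550229e-03, -4.47978106e-05]), 'joint_efforts': array([ 3.53029456e-03, -6.57809186e+01,  1.33959062e+00, -4.04701567e+01,
       -5.96318347e-02,  4.11205273e-02,  8.00497946e-05]), 'ee_pos': array([0.1549294 , 0.63080097, 0.20372427]), 'tool_rot': array([ 1.20120771e-01,  9.92759002e-01, -7.50074986e-04, -5.19889069e-05]), 'contact_force': array([-0.27930272, -0.58003752,  0.05599374]), 'wrist_torque': array([ 0.02877307, -0.03293371, -0.02194315]), 'grip_width': 0.08746087620213543}
```

View pics/top0.png

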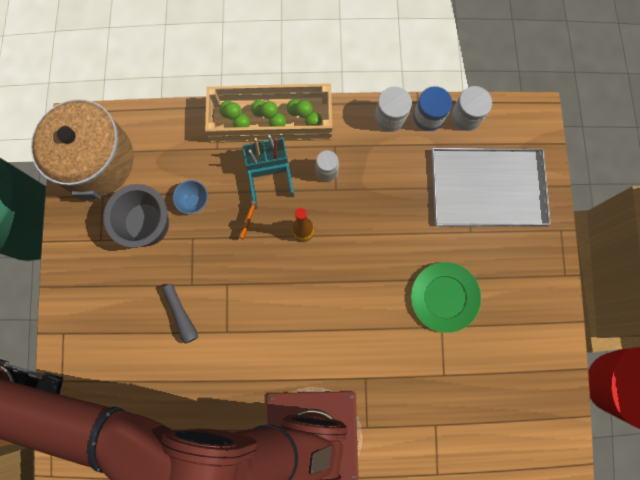

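View pics/scene0.png

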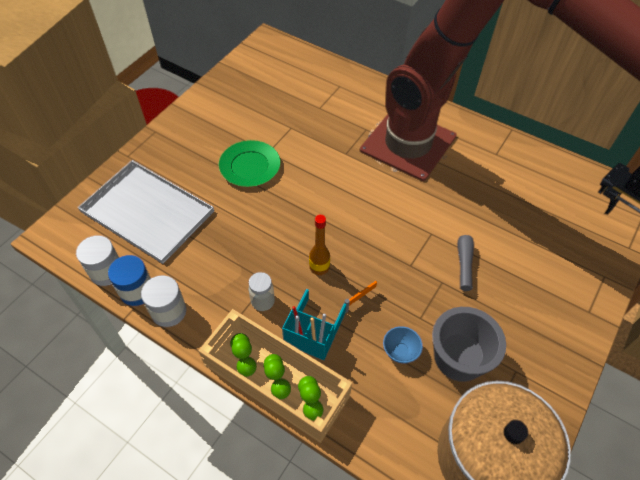

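The top view has world +x up and +y to the left. The caddy is around (268,170) with its mouth facing down. The keeper runs from (253,204) to (243,236), and the bottle base is near (303,232). Next I'll enlarge both views.

Run:
```python
import cv2,numpy as np
a=cv2.imread('pics/top0.png')[125:250,225:345]; b=cv2.imread('pics/scene0.png')[205:365,265:385]
a=cv2.resize(a,None,fx=4,fy=4,interpolation=2); b=cv2.resize(b,None,fx=2.5,fy=2.5,interpolation=2)
o=np.zeros((500,780,3),np.uint8); o[:a.shape[0],:480]=a; o[:b.shape[0],480:]=b; cv2.imwrite('pics/crop.png',o)
```

```text
(no output)
```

View pics/crop.png

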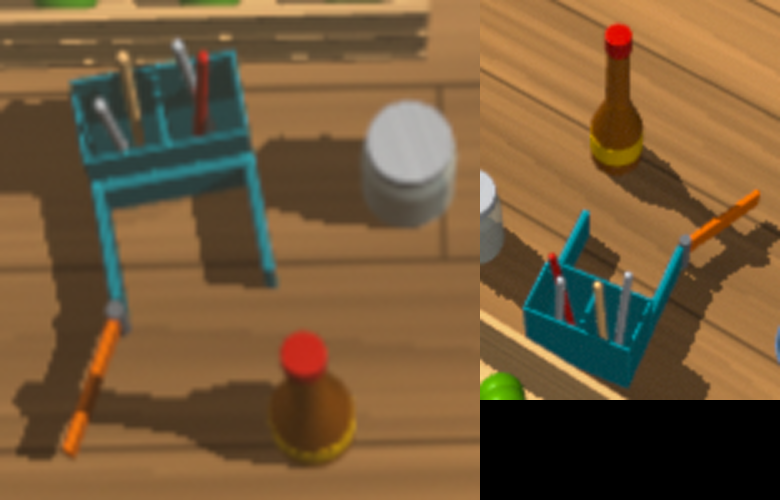

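Run:
```python
from h import *
c=np.load('pics/top0.npz'); s=np.load('pics/scene0.npz')
T=lambda x,y,z: at(c,225+x/4-.4,125+y/4-.4,z).round(4)
S=lambda x,y,z: at(s,265+(x-480)/2.5-.3,205+y/2.5-.3,z).round(4)
print('wallR end',T(269,281,.05),'wallR back',T(251,159,.05),'wallL back',T(99,190,.05),'hinge',T(116,310,.05),'ktip',T(70,450,.046))
print('scene: wallR end',S(586,213,.05),'hinge',S(686,241,.05),'ktip',S(757,195,.046))
print('cap top',T(304,346,.223),S(619,32,.223)); print('base edge near',T(312,464,.0),S(615,171,0))
print('bottle band L/R', T(271,425,.04),T(355,425,.04)); print('jar', T(408,142,.1))
```

```text
wallR end [0.6342 0.0409 0.05  ] wallR back [0.7198 0.052  0.05  ] wallL back [0.7005 0.1548 0.05  ] hinge [0.6167 0.1432 0.05  ] ktip [0.5231 0.1741 0.046 ]
scene: wallR end [0.6431 0.0409 0.05  ] hinge [0.6147 0.1438 0.05  ] ktip [0.5262 0.1767 0.046 ]
cap top [0.5474 0.0133 0.223 ] [0.5388 0.0118 0.223 ]
base edge near [0.5187 0.0156 0.    ] [0.5591 0.0229 0.    ]
bottle band L/R [0.5381 0.0413 0.04  ] [ 0.5369 -0.0144  0.04  ]
jar [ 0.7127 -0.0533  0.1   ]
```

```bash
cat >> h.py <<'E'
from scipy.spatial.transform import Rotation as Ro
O=np.array([.6305,.092]); YAW=.165
def Cc(x,y):  # caddy->world
    c,s=np.cos(YAW),np.sin(YAW); return O+[c*x-s*y,s*x+c*y]
def inC(p):
    c,s=np.cos(YAW),np.sin(YAW); d=np.array(p[:2])-O; return np.array([c*d[0]+s*d[1],-s*d[0]+c*d[1]])
def st():
    o=manip.get_obs(); R=Ro.from_quat(o['tool_rot']).as_matrix()
    print('t',round(o['time_s'],2),'p',o['ee_pos'].round(4),'caddy',inC(o['ee_pos']).round(4),'x',R[:,0].round(3),'y',R[:,1].round(3),'z',R[:,2].round(3),'F',o['contact_force'].round(1),'w',o['grip_width'].round(3)); return o,R
def delta(*W):  # waypoints world -> tool deltas from now
    o,R=st()
    for w in W: print(np.array(w).round(3),'->',(R.T@(np.array(w)-o['ee_pos'])).round(3))
E
python3 - <<'E'
from h import *
delta([.39,.41,.32],[.62,.19,.35])
E
```

```text
Traceback (most recent call last):
  File "h.py", line 26, in delta
    o,R=st()
        ~~^^
  File "h.py", line 24, in st
    print('t',round(o['time_s'],2),'p',o['ee_pos'].round(4),'caddy',inC(o['ee_pos']).round(4),'x',R[:,0].round(3),'y',R[:,1].round(3),'z',R[:,2].round(3),'F',o['contact_force'].round(1),'w',o['grip_width'].round(3)); return o,R
                                                                                                                                                                                              ^^^^^^^^^^^^^^^^^^^^^
AttributeError: 'float' object has no attribute 'round'
```

```bash
sed -i "s/o\['grip_width'\].round(3)/round(o['grip_width'],4)/" h.py
python3 - <<'E'
from h import *
delta([.39,.41,.32],[.62,.19,.35])
E
```

```text
t 0.1 p [0.1549 0.6308 0.2037] caddy [-0.3806  0.6096] x [-0.971  0.239 -0.   ] y [ 0.239  0.971 -0.002] z [-0.    -0.001 -1.   ] F [-0.3 -0.6  0.1] w 0.0875
[0.39 0.41 0.32] -> [-0.281 -0.159 -0.116]
[0.62 0.19 0.35] -> [-0.557 -0.317 -0.146]
```

move_arm(delta_pos=[[-0.035,-0.02,-0.025],[-0.07,-0.04,-0.05],[-0.105,-0.06,-0.075],[-0.14,-0.08,-0.09],[-0.175,-0.1,-0.1],[-0.21,-0.12,-0.11],[-0.245,-0.14,-0.12],[-0.28,-0.16,-0.13]], roll=[-0.06,-0.13,-0.2,-0.27,-0.34,-0.41,-0.48,-0.54], hand=0.28)

```text
time_s: 0.9
ee_pos: [0.3897, 0.4076, 0.3347]
tool_rot: [-0.15, 0.989, -0.0, -0.0]
contact_force: [0.6, 0.5, -0.2]
grip_width: 0.031
```

Run:
```python
from h import *
delta([.62,.19,.35])
```

```text
t 0.9 p [0.3897 0.4076 0.3347] caddy [-0.1857  0.3509] x [-0.955 -0.297  0.   ] y [-0.297  0.955 -0.   ] z [-0. -0. -1.] F [ 0.6  0.5 -0.2] w 0.031
[0.62 0.19 0.35] -> [-0.155 -0.276 -0.015]
```

move_arm(delta_pos=[[-0.02,-0.04,0],[-0.04,-0.08,0],[-0.06,-0.12,-0.01],[-0.08,-0.16,-0.01],[-0.1,-0.2,-0.015],[-0.125,-0.24,-0.015],[-0.155,-0.276,-0.015],[-0.155,-0.276,-0.015]], roll=[0,0,0,0,0,0,0,0])

```text
time_s: 1.7
ee_pos: [0.6218, 0.1847, 0.3476]
tool_rot: [-0.145, 0.989, -0.002, -0.001]
contact_force: [-0.7, -0.6, -0.3]
grip_width: 0.0243
```

move_arm(delta_pos=[[-0.05,0,0],[-0.1,0,0],[-0.15,0,0],[-0.2,0,0],[-0.25,0,0],[-0.3,0,0],[-0.35,0,0],[-0.35,0,0]], roll=[0,0,0,0,0,0,0,0])

```text
time_s: 2.5
ee_pos: [0.8359, 0.245, 0.3343]
tool_rot: [-0.132, 0.989, 0.069, 0.007]
contact_force: [0.1, -1.1, 0.5]
grip_width: 0.0245
```

Run:
```python
from h import *
o,R=st(); print(o['joint_positions'].round(3))
```

```text
t 2.5 p [0.8359 0.245  0.3343] caddy [0.2277 0.1172] x [-0.965 -0.259 -0.032] y [-0.261  0.956  0.135] z [-0.005  0.139 -0.99 ] F [ 0.1 -1.1  0.5] w 0.0245
[-0.416  1.019  1.127  0.295 -1.142  1.96   1.651]
```

move_arm(delta_pos=[[-0.05,0,0],[-0.1,0,0],[-0.15,0,0],[-0.15,0,0],[-0.15,0,0]], roll=[0,0,0,0,0])

```text
time_s: 3.0
ee_pos: [0.8769, 0.2591, 0.2922]
tool_rot: [-0.13, 0.988, 0.072, 0.03]
contact_force: [-0.6, -0.4, 0.7]
grip_width: 0.0244
```

Run:
```python
from h import *
o,R=st(); print(o['joint_positions'].round(3))
```

```text
t 3.0 p [0.8769 0.2591 0.2922] caddy [0.2705 0.1244] x [-0.965 -0.252 -0.078] y [-0.261  0.956  0.134] z [ 0.041  0.15  -0.988] F [-0.6 -0.4  0.7] w 0.0244
[-0.401  1.114  1.383  0.255 -1.422  1.902  1.648]
```

move_arm(delta_pos=[[0.05,0,0],[0.1,0,0],[0.15,0,0],[0.2,0,0],[0.25,0,0],[0.25,0,0]], roll=[0,0,0,0,0,0])

```text
time_s: 3.6
ee_pos: [0.6573, 0.2025, 0.2745]
tool_rot: [-0.131, 0.988, 0.072, 0.029]
contact_force: [0.4, -0.3, 4.0]
grip_width: 0.0242
```

Run:
```python
from h import *
o,R=st(); print(o['joint_positions'].round(3))
```

```text
t 3.6 p [0.6573 0.2025 0.2745] caddy [0.0446 0.1046] x [-0.964 -0.255 -0.076] y [-0.263  0.955  0.135] z [ 0.038  0.15  -0.988] F [ 0.4 -0.3  4. ] w 0.0242
[-1.108  0.663  1.371  1.381 -0.803  1.59   2.02 ]
```

move_arm(delta_pos=[[0,0,-0.05],[0,0,-0.1],[0,0,-0.15],[0,0,-0.2],[0,0,-0.25],[0,0,-0.3],[0,0,-0.35],[0,0,-0.4]], roll=[0,0,0,0,0,0,0,0])

```text
time_s: 4.4
ee_pos: [0.6522, 0.1604, 0.5389]
tool_rot: [-0.133, 0.989, 0.068, 0.007]
contact_force: [2.1, 0.1, -1.4]
grip_width: 0.0243
```

Run:
```python
from h import *
o,R=st(); print(o['joint_positions'].round(3))
```

```text
t 4.4 p [0.6522 0.1604 0.5389] caddy [0.0326 0.0639] x [-0.964 -0.263 -0.033] y [-0.265  0.955  0.132] z [-0.003  0.136 -0.991] F [ 2.1  0.1 -1.4] w 0.0243
[-0.512  0.517  0.701  0.616 -0.53   2.073  1.693]
```

move_arm(delta_pos=[[0,0,-0.05],[0,0,-0.1],[0,0,-0.15],[0,0,-0.2],[0,0,-0.2],[0,0,-0.2]], roll=[0,0,0,0,0,0])

```text
time_s: 5.0
ee_pos: [0.6353, 0.1519, 0.6449]
tool_rot: [-0.13, 0.985, 0.071, 0.093]
contact_force: [1.3, -7.8, -0.3]
grip_width: 0.024
```

Run:
```python
from h import *
o,R=st(); print(o['joint_positions'].round(3))
```

```text
t 5.0 p [0.6353 0.1519 0.6449] caddy [0.0146 0.0583] x [-0.949 -0.244 -0.202] y [-0.27   0.956  0.115] z [ 0.165  0.164 -0.973] F [ 1.3 -7.8 -0.3] w 0.024
[-0.225  0.424 -0.016  0.423 -0.131  2.089  1.519]
```

move_arm(delta_pos=[[0,0,-0.05],[0,0,-0.1],[0,0,-0.15],[0,0,-0.15],[0,0,-0.15]], roll=[0,0,0,0,0])

```text
time_s: 5.5
ee_pos: [0.593, 0.1747, 0.7112]
tool_rot: [-0.164, 0.972, 0.082, 0.146]
contact_force: [0.5, 5.0, -1.2]
grip_width: 0.0243
```

Run:
```python
from h import *
o,R=st(); print(o['joint_positions'].round(3))
```

```text
t 5.5 p [0.593  0.1747 0.7112] caddy [-0.0234  0.0877] x [-0.904 -0.294 -0.311] y [-0.342  0.933  0.111] z [ 0.258  0.207 -0.944] F [ 0.5  5.  -1.2] w 0.0243
[-0.306  0.341  0.072  0.397 -0.189  2.089  1.544]
```

move_arm(delta_pos=[[0,0,-0.05],[0,0,-0.1],[0,0,-0.12],[0,0,-0.12]], roll=[0,0,0,0])

```text
time_s: 5.9
ee_pos: [0.5691, 0.1754, 0.7754]
tool_rot: [-0.164, 0.96, 0.09, 0.208]
contact_force: [1.2, 2.1, -1.0]
grip_width: 0.0246
```

Run:
```python
from h import *
o,R=st(); print(o['joint_positions'].round(3))
```

```text
t 5.9 p [0.5691 0.1754 0.7754] caddy [-0.0469  0.0924] x [-0.86  -0.277 -0.428] y [-0.351  0.93   0.104] z [ 0.369  0.24  -0.898] F [ 1.2  2.1 -1. ] w 0.0246
[-0.318  0.301  0.07   0.308 -0.185  2.089  1.525]
```

Run:
```python
from h import *
delta([.53,.09,.55],[.475,-.055,.29])
```

```text
t 5.9 p [0.5691 0.1754 0.7754] caddy [-0.0469  0.0924] x [-0.86  -0.277 -0.428] y [-0.351  0.93   0.104] z [ 0.369  0.24  -0.898] F [ 1.2  2.1 -1. ] w 0.0246
[0.53 0.09 0.55] -> [ 0.154 -0.089  0.167]
[ 0.475 -0.055  0.29 ] -> [ 0.353 -0.232  0.346]
```

move_arm(delta_pos=[[0.025,-0.015,0.028],[0.05,-0.03,0.055],[0.075,-0.045,0.083],[0.1,-0.06,0.11],[0.127,-0.075,0.138],[0.154,-0.089,0.165],[0.18,-0.107,0.19],[0.205,-0.125,0.215]], roll=[-0.05,-0.1,-0.15,-0.2,-0.25,-0.31,-0.37,-0.43])

```text
time_s: 6.7
ee_pos: [0.516, 0.0386, 0.4799]
tool_rot: [-0.351, 0.909, 0.036, 0.222]
contact_force: [1.4, 0.4, 0.6]
grip_width: 0.0244
```

Run:
```python
from h import *
delta([.475,-.055,.29]); print(manip.get_obs()['joint_positions'].round(3))
```

```text
t 6.7 p [0.516  0.0386 0.4799] caddy [-0.1217 -0.0339] x [-0.655 -0.622 -0.428] y [-0.654  0.751 -0.091] z [ 0.378  0.22  -0.899] F [1.4 0.4 0.6] w 0.0244
[ 0.475 -0.055  0.29 ] -> [ 0.166 -0.026  0.135]
[-0.273 -0.277  0.202  1.61  -0.143  1.396  2.237]
```

move_arm(delta_pos=[[0.03,-0.005,0.025],[0.06,-0.01,0.05],[0.09,-0.015,0.075],[0.12,-0.02,0.1],[0.15,-0.025,0.125],[0.166,-0.026,0.135],[0.166,-0.026,0.135]], roll=[0,0,0,0,0,0,0])

```text
time_s: 7.4
ee_pos: [0.4743, -0.054, 0.2888]
tool_rot: [-0.349, 0.91, 0.037, 0.22]
contact_force: [-0.2, 0.4, 0.7]
grip_width: 0.0239
```

Run:
```python
from h import *
delta([.48,-.05,.12],[.4845,-.048,.026]); print(manip.get_obs()['joint_positions'].round(3))
```

```text
t 7.4 p [ 0.4743 -0.054   0.2888] caddy [-0.1781 -0.1184] x [-0.66  -0.619 -0.426] y [-0.651  0.754 -0.087] z [ 0.375  0.22  -0.901] F [-0.2  0.4  0.7] w 0.0239
[ 0.48 -0.05  0.12] -> [0.066 0.014 0.155]
[ 0.484 -0.048  0.026] -> [0.102 0.021 0.242]
[-0.17  -0.358  0.34   2.032 -0.187  1.106  2.529]
```

move_arm(delta_pos=[[0.016,0.003,0.035],[0.032,0.006,0.07],[0.046,0.01,0.105],[0.06,0.013,0.14],[0.066,0.014,0.155],[0.066,0.014,0.155]], roll=[0,0,0,0,0,0])

```text
time_s: 8.0
ee_pos: [0.4818, -0.0476, 0.1211]
tool_rot: [-0.351, 0.909, 0.037, 0.22]
contact_force: [-0.1, 0.8, 1.1]
grip_width: 0.0242
```

Run:
```python
from h import *
delta([.4845,-.048,.026]); print(manip.get_obs()['joint_positions'].round(3)); snap('scene','s1')
import cv2; a=cv2.imread('pics/s1.png')[150:350,230:490]; cv2.imwrite('pics/s1c.png',cv2.resize(a,None,fx=3,fy=3,interpolation=2))
```

```text
t 8.0 p [ 0.4818 -0.0476  0.1211] caddy [-0.1696 -0.1132] x [-0.657 -0.622 -0.427] y [-0.655  0.751 -0.087] z [ 0.375  0.222 -0.9  ] F [-0.1  0.8  1.1] w 0.0242
[ 0.484 -0.048  0.026] -> [0.039 0.006 0.087]
[-0.46  -0.254  0.648  2.286 -0.217  0.731  2.644]
```

View pics/s1c.png

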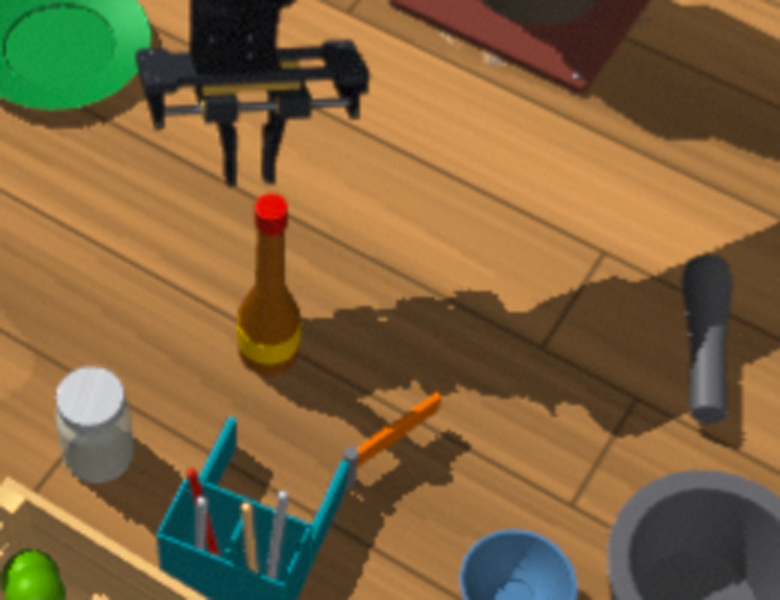

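move_arm(delta_pos=[[-0.02,-0.004,-0.045],[-0.04,-0.008,-0.085],[-0.055,-0.012,-0.125],[-0.072,-0.015,-0.16],[-0.072,-0.015,-0.16],[-0.072,-0.015,-0.16],[-0.072,-0.015,-0.16],[-0.072,-0.015,-0.16]], roll=[0,0,0,0.14,0.28,0.42,0.56,0.7])

```text
time_s: 8.85
ee_pos: [0.4797, -0.0511, 0.301]
tool_rot: [-0.014, 0.974, 0.11, 0.197]
contact_force: [-0.1, -0.5, -0.3]
grip_width: 0.0247
```

move_arm(delta_pos=[[0,0,0],[0,0,0],[0,0,0],[0,0,0],[0,0,0],[0,0,0],[0,0,0],[0,0,0]], roll=[0.14,0.28,0.42,0.56,0.7,0.84,0.98,1.12])

```text
time_s: 9.65
ee_pos: [0.4797, -0.0509, 0.3007]
tool_rot: [0.505, 0.833, 0.197, 0.108]
contact_force: [-0.9, -0.2, 0.5]
grip_width: 0.0242
```

move_arm(delta_pos=[[0,0,0],[0,0,0],[0,0,0],[0,0,0],[0,0,0],[0,0,0],[0,0,0],[0,0,0]], roll=[0.14,0.28,0.42,0.56,0.7,0.84,0.98,1.12])

```text
time_s: 10.45
ee_pos: [0.4797, -0.0508, 0.3006]
tool_rot: [0.871, 0.437, 0.224, -0.013]
contact_force: [-0.5, 0.1, 0.6]
grip_width: 0.0241
```

Run:
```python
from h import *
delta([.48,-.05,.12],[.4845,-.048,.026]); print(manip.get_obs()['joint_positions'].round(3))
```

```text
t 10.45 p [ 0.4797 -0.0508  0.3006] caddy [-0.1722 -0.116 ] x [0.517 0.756 0.403] y [ 0.768 -0.617  0.173] z [ 0.379  0.22  -0.899] F [-0.5  0.1  0.6] w 0.0241
[ 0.48 -0.05  0.12] -> [-0.072 -0.032  0.163]
[ 0.484 -0.048  0.026] -> [-0.106 -0.046  0.249]
[ 0.296 -0.299 -0.024  1.993 -0.359  1.145 -0.268]
```

move_arm(delta_pos=[[-0.018,-0.008,0.041],[-0.036,-0.016,0.082],[-0.054,-0.024,0.122],[-0.072,-0.032,0.163],[-0.083,-0.036,0.19],[-0.094,-0.041,0.22],[-0.105,-0.046,0.247],[-0.105,-0.046,0.247]], roll=[0.06,0.12,0.12,0.12,0.12,0.12,0.12,0.12])

```text
time_s: 11.25
ee_pos: [0.482, -0.0468, 0.0242]
tool_rot: [0.895, 0.387, 0.221, -0.029]
contact_force: [0.3, 1.0, 0.2]
grip_width: 0.0241
```

Run:
```python
from h import *
b=np.array([.543,.012]); o,R=st(); print(o['joint_positions'].round(3))
u=np.array([np.cos(.795),np.sin(.795)]); p=o['ee_pos']; d=b-p[:2]; print('along/lat',d@u, u[0]*d[1]-u[1]*d[0])
```

```text
t 11.25 p [ 0.482  -0.0468  0.0242] caddy [-0.1693 -0.1126] x [0.603 0.679 0.418] y [ 0.705 -0.699  0.119] z [ 0.374  0.223 -0.9  ] F [0.3 1.  0.2] w 0.0241
[ 2.540e-01  1.400e-02  1.000e-03  2.351e+00 -6.440e-01  5.430e-01
  1.900e-02]
along/lat 0.08473278234334657 -0.0023650503618908164
```

move_arm(delta_pos=[[0.009,0,0.0042],[0.018,0,0.0084],[0.026,0,0.012],[0.032,0,0.0148],[0.037,0,0.0172],[0.042,0,0.0195],[0.047,0,0.0218],[0.052,0,0.0241]], roll=[0,0,0,0,0,0,0,0])

```text
time_s: 12.05
ee_pos: [0.5233, -0.0071, 0.0257]
tool_rot: [0.895, 0.386, 0.222, -0.028]
contact_force: [0.1, -0.4, 0.4]
grip_width: 0.0244
```

move_arm(delta_pos=[[0.005,0,0.0023],[0.01,0,0.0046],[0.015,0,0.007],[0.02,0,0.0093],[0.02,0,0.0093]], roll=[0,0,0,0,0])

```text
time_s: 12.55
ee_pos: [0.5391, 0.009, 0.0258]
tool_rot: [0.895, 0.387, 0.222, -0.028]
contact_force: [0.0, -0.8, -0.7]
grip_width: 0.0242
```

Run:
```python
from h import *
st()
t=snap('top','t2')['frame'][125:250,225:345,::-1]; s=snap('scene','s2')['frame'][175:335,265:385,::-1]
a=cv2.resize(t,None,fx=4,fy=4,interpolation=2); b=cv2.resize(s,None,fx=2.5,fy=2.5,interpolation=2)
o=np.zeros((500,780,3),np.uint8); o[:,:480]=a; o[:400,480:]=b; cv2.imwrite('pics/crop2.png',o)
```

```text
t 12.55 p [0.5391 0.009  0.0258] caddy [-0.1038 -0.0669] x [0.602 0.679 0.419] y [ 0.704 -0.7    0.123] z [ 0.377  0.221 -0.899] F [ 0.  -0.8 -0.7] w 0.0242
```

View pics/crop2.png

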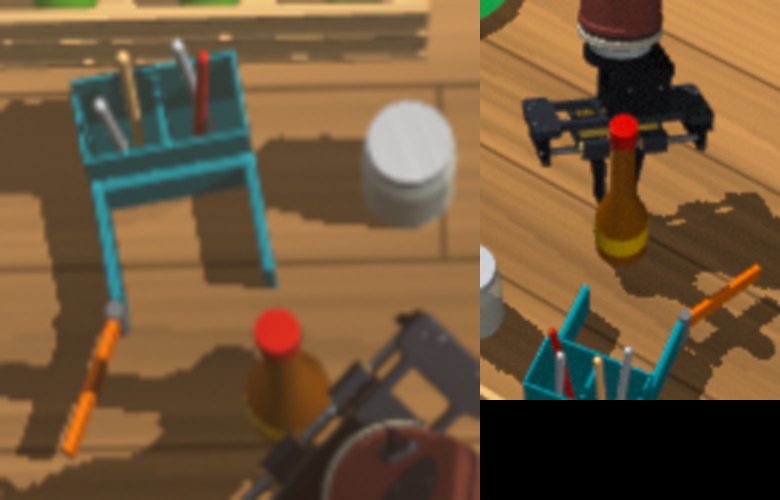

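The bottle has moved and is still upright. Its cap is at crop (278,331) in the top view, where it was (304,346) before. In the scene view it's at (624,124).

```bash
cat >> h.py <<'E'
_c=np.load('pics/top0.npz'); _s=np.load('pics/scene0.npz')
T=lambda x,y,z: at(_c,225+x/4-.4,125+y/4-.4,z)
S=lambda x,y,z,v0=205: at(_s,265+(x-480)/2.5-.3,v0+y/2.5-.3,z)
E
python3 - <<'E'
from h import *
dt=T(278,331,.223)-T(304,346,.223); ds=S(624,124,.223,175)-S(619,32,.223); print(dt,ds)
b=np.array([.543,.012])+(dt[:2]+ds[:2])/2; print(b,inC(b)); o,R=st(); print(b-o['ee_pos'][:2])
E
```

```text
[0.0094317  0.01516237 0.        ] [0.01444022 0.01496889 0.        ]
[0.55493596 0.02706563] [-0.08520338 -0.05164089]
t 12.65 p [0.5387 0.0086 0.0257] caddy [-0.1043 -0.0672] x [0.602 0.679 0.419] y [ 0.704 -0.7    0.122] z [ 0.377  0.221 -0.9  ] F [-0.5 -0.8  0.5] w 0.0246
[0.01623989 0.01851084]
```

move_arm(delta_pos=[[0.005,0,0.0022],[0.01,0,0.0045],[0.016,0,0.0073],[0.022,0,0.0101],[0.028,0,0.0129],[0.034,0,0.0157],[0.04,0,0.0185],[0.045,0,0.0208]], roll=[0,0,0,0,0,0,0,0])

```text
time_s: 13.45
ee_pos: [0.574, 0.044, 0.0259]
tool_rot: [0.895, 0.386, 0.222, -0.028]
contact_force: [-2.6, -1.6, -0.0]
grip_width: 0.0245
```

Run:
```python
from h import *
st()
t=snap('top','t3')['frame'][125:250,225:345,::-1]; s=snap('scene','s3')['frame'][205:365,265:385,::-1]
a=cv2.resize(t,None,fx=4,fy=4,interpolation=2); b=cv2.resize(s,None,fx=2.5,fy=2.5,interpolation=2)
o=np.zeros((500,780,3),np.uint8); o[:,:480]=a; o[:400,480:]=b; cv2.imwrite('pics/crop3.png',o)
```

```text
t 13.45 p [0.574  0.044  0.0259] caddy [-0.0636 -0.0381] x [0.603 0.679 0.419] y [ 0.704 -0.7    0.122] z [ 0.377  0.221 -0.9  ] F [-2.6 -1.6 -0. ] w 0.0245
```

View pics/crop3.png

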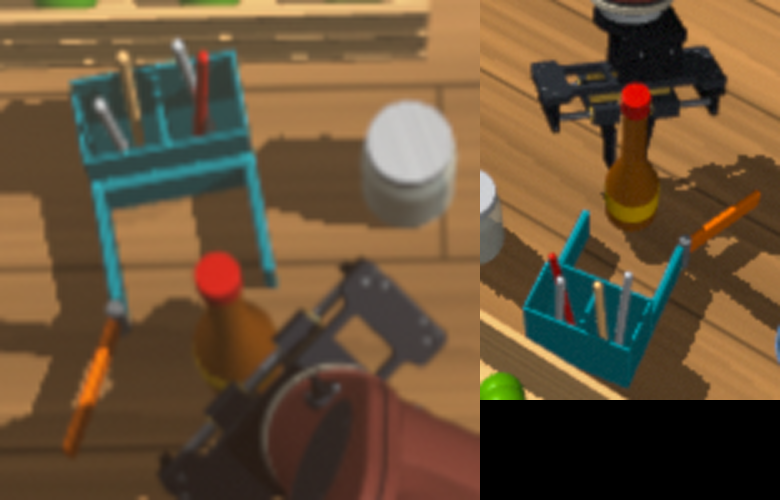

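The cap is now at crop (218,274) in the top view and (636,92) in the scene view. The bottle is upright and in front of the mouth.

Run:
```python
from h import *
for a,b in(((218,274),(636,92)),):
    p=T(*a,.223); q=S(*b,.223); print(p,q)
    dt=p-T(304,346,.223); ds=q-S(619,32,.223); print(dt,ds)
    b=np.array([.543,.012])+(dt[:2]+ds[:2])/2; print(b,inC(b),inC(T(*a,.223)),inC(q)); o,R=st(); print(b-o['ee_pos'][:2])
# predicted base-yellow outline check: project model centre at caddy candidates
print(S(632,229,0)-S(615,171,0))
```

```text
[0.59241463 0.06351078 0.223     ] [0.58902783 0.06306558 0.223     ]
[0.04500923 0.05022969 0.        ] [0.05027251 0.051256   0.        ]
[0.59064087 0.06274284] [-0.04412334 -0.02231284] [-0.04224753 -0.02184668] [-0.04566145 -0.02172954]
t 13.55 p [0.5741 0.0443 0.026 ] caddy [-0.0634 -0.0378] x [0.602 0.679 0.42 ] y [ 0.704 -0.699  0.123] z [ 0.377  0.222 -0.899] F [ 0.3 -0.8 -1. ] w 0.0244
[0.01652373 0.01841997]
[0.05029944 0.05380771 0.        ]
```

move_arm(delta_pos=[[0.004,0,0.0019],[0.009,0,0.0042],[0.009,0,0.0042],[0.002,0,0.001],[-0.008,0,-0.0036],[-0.018,0,-0.008],[-0.024,0,-0.011],[-0.024,0,-0.011]], roll=[0,0,0,0,0,0,0,0])

```text
time_s: 14.35
ee_pos: [0.5545, 0.0237, 0.0258]
tool_rot: [0.895, 0.386, 0.222, -0.027]
contact_force: [-0.7, -0.2, 0.0]
grip_width: 0.0243
```

Run:
```python
from h import *
b=np.array([.5977,.0699]);f=.36; u=np.array([np.cos(f),np.sin(f)])
delta([*(b-.05*u),.029])
```

```text
t 14.35 p [0.5545 0.0237 0.0258] caddy [-0.0862 -0.0548] x [0.604 0.678 0.419] y [ 0.702 -0.701  0.123] z [ 0.377  0.22  -0.9  ] F [-0.7 -0.2  0. ] w 0.0243
[0.551 0.052 0.029] -> [ 0.019 -0.022  0.002]
```

move_arm(delta_pos=[[0,-0.005,0.0],[0.004,-0.01,0.0],[0.009,-0.015,0.0],[0.014,-0.02,0.001],[0.019,-0.022,0.002],[0.019,-0.022,0.002]], roll=[0.1,0.2,0.3,0.4,0.43,0.43])

```text
time_s: 14.95
ee_pos: [0.5522, 0.0546, 0.0296]
tool_rot: [0.956, 0.187, 0.212, -0.075]
contact_force: [0.4, -0.1, 0.0]
grip_width: 0.0243
```

Run:
```python
from h import *
u=np.array([np.cos(.36),np.sin(.36),0])
o,R=st(); print(R.T@u); p=o['ee_pos']; delta(p+.06*u)
b=np.array([.5977,.0699]);d=b-p[:2]; print('lat',u[0]*d[1]-u[1]*d[0])
t=snap('top','t4')['frame'][125:250,225:345,::-1]; s=snap('scene','s4')['frame'][205:365,265:385,::-1]
a=cv2.resize(t,None,fx=4,fy=4,interpolation=2); b=cv2.resize(s,None,fx=2.5,fy=2.5,interpolation=2)
o=np.zeros((500,780,3),np.uint8); o[:,:480]=a; o[:400,480:]=b; cv2.imwrite('pics/crop4.png',o)
```

```text
t 14.95 p [0.5522 0.0546 0.0296] caddy [-0.0834 -0.0241] x [0.84  0.326 0.433] y [ 0.389 -0.919 -0.063] z [ 0.377  0.222 -0.899] F [ 0.4 -0.1  0. ] w 0.0243
[0.90142304 0.04062547 0.43102909]
t 14.95 p [0.5522 0.0546 0.0296] caddy [-0.0834 -0.0241] x [0.84  0.326 0.433] y [ 0.389 -0.919 -0.063] z [ 0.377  0.222 -0.899] F [ 0.4 -0.1  0. ] w 0.0243
[0.608 0.076 0.03 ] -> [0.054 0.002 0.026]
lat -0.0016777014725808236
```

View pics/crop4.png

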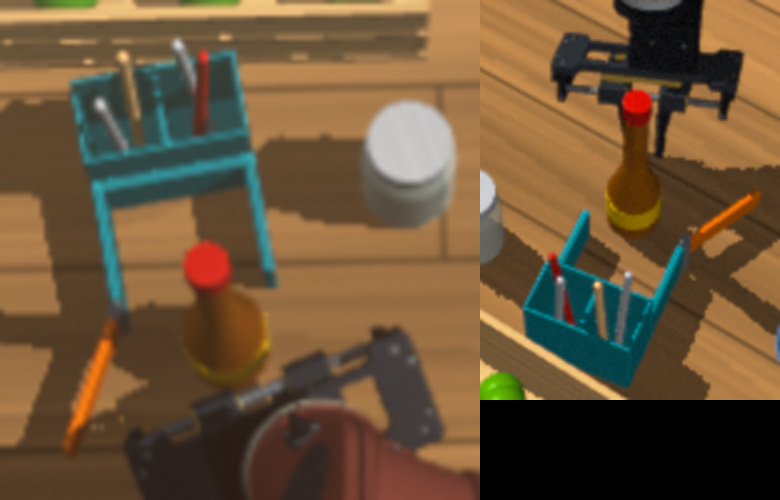

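The cap is at crop (208,265) top and (637,98) scene, with the base bottom edge at (233,385) and the band sides at x = 186 and 270. The gripper is clear behind it.

Run:
```python
from h import *
p=T(208,264,.223); q=S(637,97,.223); b1=T(233,385,0)+[.028,0,0]
dt=p-T(304,346,.223); ds=q-S(619,32,.223)
b=np.array([.543,.012])+(dt[:2]+ds[:2])/2
for x in (p,q,b1,b): print(x[:2],inC(x))
```

```text
[0.59869419 0.06939533] [-0.03508671 -0.01707348]
[0.59330366 0.06687928] [-0.04081729 -0.01866995]
[0.60285461 0.06862265] [-0.0311097  -0.01851903]
[0.59591856 0.06759197] [-0.03812085 -0.01839644]
```

move_arm(delta_pos=[[0.009,0.0005,0.0043],[0.016,0.001,0.0077],[0.022,0.0012,0.0105],[0.027,0.0015,0.0129],[0.032,0.0018,0.0153],[0.038,0.0021,0.0181],[0.044,0.0024,0.021],[0.05,0.0028,0.0239]], roll=[0,0,0,0,0,0,0,0])

```text
time_s: 15.85
ee_pos: [0.6043, 0.0726, 0.0291]
tool_rot: [0.957, 0.186, 0.211, -0.074]
contact_force: [-2.8, -0.5, 1.2]
grip_width: 0.0245
```

move_arm(delta_pos=[[0.005,0.0003,0.0024],[0.01,0.0006,0.0048],[0.015,0.0009,0.0072],[0.02,0.0012,0.0095],[0.025,0.0015,0.0119],[0.029,0.0017,0.0139],[0.032,0.0018,0.0153],[0.032,0.0018,0.0153]], roll=[0,0,0,0,0,0,0,0])

```text
time_s: 16.65
ee_pos: [0.6377, 0.0848, 0.0291]
tool_rot: [0.957, 0.187, 0.212, -0.074]
contact_force: [-1.5, -0.8, 0.8]
grip_width: 0.0244
```

Run:
```python
from h import *
st()
t=snap('top','t5')['frame'][125:250,225:345,::-1]; s=snap('scene','s5')['frame'][205:365,265:385,::-1]
a=cv2.resize(t,None,fx=4,fy=4,interpolation=2); b=cv2.resize(s,None,fx=2.5,fy=2.5,interpolation=2)
o=np.zeros((500,780,3),np.uint8); o[:,:480]=a; o[:400,480:]=b; cv2.imwrite('pics/crop5.png',o)
```

```text
t 16.65 p [0.6377 0.0848 0.0291] caddy [ 0.0059 -0.0083] x [0.841 0.325 0.432] y [ 0.388 -0.919 -0.063] z [ 0.377  0.221 -0.899] F [-1.5 -0.8  0.8] w 0.0244
```

View pics/crop5.png

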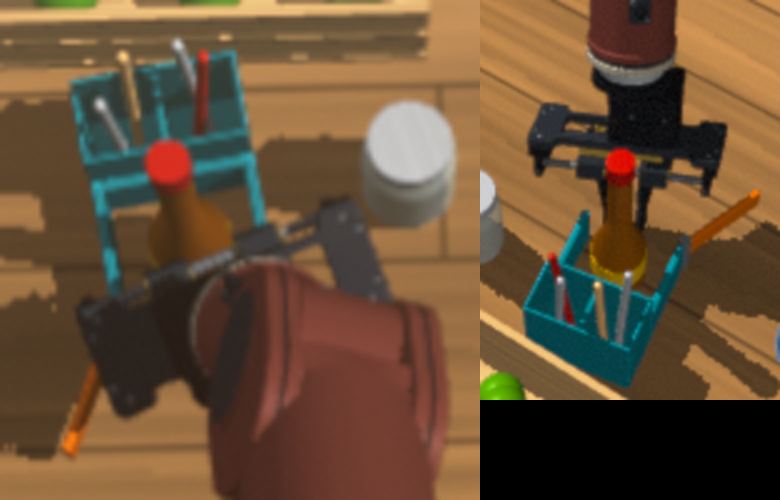

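Bottle is between the walls and upright: cap at crop (168,163) top and (621,157) scene.

Run:
```python
from h import *
p=T(168,163,.223); q=S(621,157,.223)
dt=p-T(304,346,.223); ds=q-S(619,32,.223)
b=np.array([.543,.012])+(dt[:2]+ds[:2])/2
for x in (p,q,b): print(x[:2],inC(x))
```

```text
[0.66198806 0.09297719] [ 0.03122091 -0.00420807]
[0.65706354 0.08987897] [ 0.02585438 -0.00645535]
[0.65944544 0.09088275] [ 0.0283688  -0.00585643]
```

move_arm(delta_pos=[[0.004,0.0006,0.0019],[0.008,0.0012,0.0038],[0.011,0.0017,0.0052],[0.0137,0.002,0.0064],[0.0137,0.002,0.0064],[0.0137,0.002,0.0064]], roll=[0,0,0,0,0,0])

```text
time_s: 17.35
ee_pos: [0.6521, 0.0887, 0.0291]
tool_rot: [0.957, 0.186, 0.212, -0.074]
contact_force: [-1.1, -0.3, 0.7]
grip_width: 0.0246
```

Run:
```python
from h import *
o,R=st()
P=o['ee_pos']
delta([*Cc(-.06,-.02),.03],[*Cc(-.13,-.03),.03]); print(o['joint_positions'].round(3))
```

```text
t 17.35 p [0.6521 0.0887 0.0291] caddy [ 0.0208 -0.0069] x [0.841 0.325 0.432] y [ 0.388 -0.919 -0.063] z [ 0.377  0.221 -0.899] F [-1.1 -0.3  0.7] w 0.0246
t 17.35 p [0.6521 0.0887 0.0291] caddy [ 0.0208 -0.0069] x [0.841 0.325 0.432] y [ 0.388 -0.919 -0.063] z [ 0.377  0.221 -0.899] F [-1.1 -0.3  0.7] w 0.0246
[0.575 0.062 0.03 ] -> [-0.073 -0.006 -0.036]
[0.507 0.041 0.03 ] -> [-0.137 -0.013 -0.066]
[-0.064  0.272 -0.033  2.031 -0.41   0.458 -0.945]
```

Run:
```python
from h import *
delta([*Cc(-.03,-.018),.029],[*Cc(-.075,-.02),.04],[*Cc(-.065,.01),.095],[*Cc(-.047,.062),.095],[*Cc(-.047,.062),.028])
c=_c; b=at(c,190,193,.042); print('bowl',b,inC(b))
```

```text
t 17.35 p [0.6521 0.0887 0.0291] caddy [ 0.0208 -0.0069] x [0.841 0.325 0.432] y [ 0.388 -0.919 -0.063] z [ 0.377  0.221 -0.899] F [-1.1 -0.3  0.7] w 0.0246
[0.604 0.069 0.029] -> [-0.047 -0.001 -0.022]
[0.56 0.06 0.04] -> [-0.082 -0.01  -0.051]
[0.565 0.091 0.095] -> [-0.044 -0.04  -0.092]
[0.574 0.145 0.095] -> [-0.019 -0.087 -0.076]
[0.574 0.145 0.028] -> [-0.048 -0.082 -0.016]Traceback (most recent call last):
  File "<stdin>", line 3, in <module>
NameError: name '_c' is not defined. Did you mean: 'Cc'?
```

move_arm(delta_pos=[[-0.023,0,-0.011],[-0.047,-0.001,-0.022],[-0.082,-0.01,-0.051],[-0.06,-0.025,-0.072],[-0.044,-0.04,-0.092],[-0.032,-0.063,-0.084],[-0.019,-0.087,-0.076],[-0.019,-0.087,-0.076]], roll=[0,0,0,0,0,0,0,0])

```text
time_s: 18.15
ee_pos: [0.574, 0.1499, 0.0959]
tool_rot: [0.956, 0.189, 0.212, -0.075]
contact_force: [0.3, 0.1, -0.3]
grip_width: 0.0242
```

move_arm(delta_pos=[[0,0,0],[0,0,0],[0,0,0],[0,0,0]], roll=[0,0,0,0], hand=1)

```text
time_s: 18.55
ee_pos: [0.5736, 0.1447, 0.0947]
tool_rot: [0.957, 0.186, 0.211, -0.074]
contact_force: [0.5, -0.2, 0.2]
grip_width: 0.0484
```

Run:
```python
from h import *
delta([*Cc(-.047,.062),.028])
t=snap('top','t6')['frame'][125:250,225:345,::-1]; s=snap('scene','s6')['frame'][205:365,265:385,::-1]
a=cv2.resize(t,None,fx=4,fy=4,interpolation=2); b=cv2.resize(s,None,fx=2.5,fy=2.5,interpolation=2)
o=np.zeros((500,780,3),np.uint8); o[:,:480]=a; o[:400,480:]=b; cv2.imwrite('pics/crop6.png',o)
```

```text
t 18.55 p [0.5736 0.1447 0.0947] caddy [-0.0474  0.0614] x [0.842 0.324 0.432] y [ 0.387 -0.92  -0.063] z [ 0.377  0.22  -0.9  ] F [ 0.5 -0.2  0.2] w 0.0484
[0.574 0.145 0.028] -> [-0.028  0.004  0.06 ]
```

View pics/crop6.png

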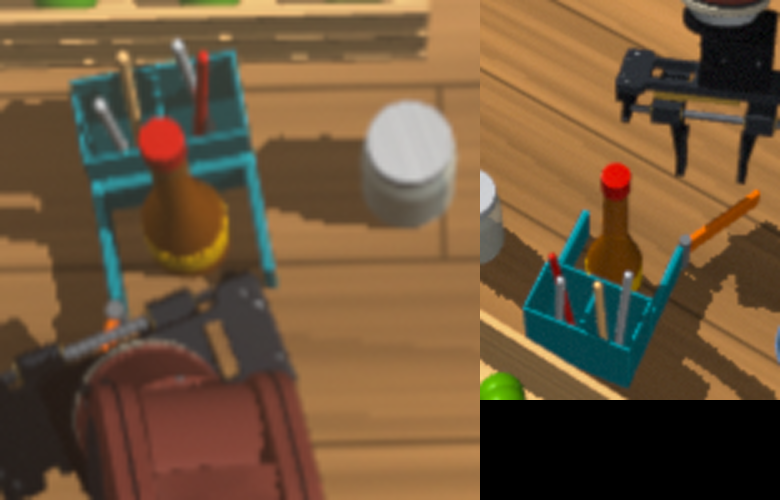

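Bottle is upright inside the bay: cap at crop (163,140) top and (617,172) scene, base lower edge at (187,272). The keeper is still open.

```bash
sed -i 's/_c\b/C0/g;s/_s\b/S0/g' h.py
python3 - <<'E'
from h import *
p=T(163,140,.223); q=S(617,172,.223); b1=T(187,272,0)+[.028,0,0]
dt=p-T(304,346,.223); ds=q-S(619,32,.223)
b=np.array([.543,.012])+(dt[:2]+ds[:2])/2
for x in (p,q,b1,b): print(x[:2],inC(x))
x=at(C0,190,194,.042); print('bowl',inC(x))
E
```

```text
[0.6765363  0.09595625] [ 0.04606087 -0.00365905]
[0.6724583  0.09543153] [ 0.04195208 -0.00350683]
[0.68349706 0.09963186] [ 0.05353082 -0.00117669]
[0.67441693 0.09514856] [ 0.04383763 -0.00410766]
bowl [0.05196849 0.21926861]
```

move_arm(delta_pos=[[0,0,0],[0,0,0],[0,0,0],[0,0,0],[0,0,0]], roll=[0,0,0,0,0])

```text
time_s: 19.15
ee_pos: [0.5736, 0.1456, 0.0948]
tool_rot: [0.957, 0.186, 0.211, -0.074]
contact_force: [0.7, 0.0, 0.7]
grip_width: 0.0861
```

move_arm(delta_pos=[[-0.006,0,0.013],[-0.012,0,0.026],[-0.018,0,0.038],[-0.024,0,0.05],[-0.029,0,0.06],[-0.029,0,0.06]], roll=[0,0,0,0,0,0])

```text
time_s: 19.75
ee_pos: [0.5706, 0.1493, 0.0265]
tool_rot: [0.957, 0.187, 0.21, -0.074]
contact_force: [-0.4, 0.3, -0.4]
grip_width: 0.0868
```

Run:
```python
from h import *
delta(*[[*Cc(*p),.028] for p in ((-.05,.06),(-.055,.045),(-.062,.03),(-.0664,.0134),(-.066,.003),(-.0645,-.0073),(-.061,-.018),(-.0548,-.0284))])
```

```text
Traceback (most recent call last):
  File "h.py", line 26, in delta
    o,R=st()
        ~~^^
  File "h.py", line 24, in st
    print('t',round(o['timeS0'],2),'p',o['ee_pos'].round(4),'caddy',inC(o['ee_pos']).round(4),'x',R[:,0].round(3),'y',R[:,1].round(3),'z',R[:,2].round(3),'F',o['contact_force'].round(1),'w',round(o['grip_width'],4)); return o,R
                    ~^^^^^^^^^^
KeyError: 'timeS0'
```

```bash
sed -i 's/timeS0/time_s/' h.py
python3 - <<'E'
from h import *
delta(*[[*Cc(*p),.028] for p in ((-.05,.06),(-.055,.045),(-.062,.03),(-.0664,.0134),(-.066,.003),(-.0645,-.0073),(-.061,-.018),(-.0548,-.0284))])
E
```

```text
t 19.75 p [0.5706 0.1493 0.0265] caddy [-0.0497  0.0664] x [0.842 0.326 0.43 ] y [ 0.388 -0.919 -0.064] z [ 0.374  0.221 -0.901] F [-0.4  0.3 -0.4] w 0.0868
[0.571 0.143 0.028] -> [-0.001  0.006 -0.002]
[0.569 0.127 0.028] -> [-0.008  0.019 -0.007]
[0.564 0.111 0.028] -> [-0.017  0.032 -0.012]
[0.563 0.094 0.028] -> [-0.024  0.047 -0.016]
[0.565 0.084 0.028] -> [-0.025  0.058 -0.018]
[0.568 0.074 0.028] -> [-0.026  0.068 -0.019]
[0.573 0.064 0.028] -> [-0.025  0.079 -0.019]
[0.581 0.055 0.028] -> [-0.021  0.091 -0.018]
```

move_arm(delta_pos=[[-0.001,0.006,-0.002],[-0.008,0.019,-0.007],[-0.017,0.032,-0.012],[-0.024,0.047,-0.016],[-0.025,0.058,-0.018],[-0.026,0.068,-0.019],[-0.025,0.079,-0.019],[-0.021,0.091,-0.018]], roll=[0,0,0,0,0,0,0,0])

```text
time_s: 20.55
ee_pos: [0.5834, 0.0539, 0.0307]
tool_rot: [0.956, 0.186, 0.212, -0.074]
contact_force: [-0.0, 0.2, 0.7]
grip_width: 0.0871
```

Run:
```python
from h import *
st()
t=snap('top','t7')['frame'][125:250,225:345,::-1]; s=snap('scene','s7')['frame'][205:365,265:385,::-1]
a=cv2.resize(t,None,fx=4,fy=4,interpolation=2); b=cv2.resize(s,None,fx=2.5,fy=2.5,interpolation=2)
o=np.zeros((500,780,3),np.uint8); o[:,:480]=a; o[:400,480:]=b; cv2.imwrite('pics/crop7.png',o)
```

```text
t 20.55 p [0.5834 0.0539 0.0307] caddy [-0.0527 -0.0299] x [0.841 0.325 0.433] y [ 0.388 -0.92  -0.063] z [ 0.378  0.221 -0.899] F [-0.   0.2  0.7] w 0.0871
```

View pics/crop7.png

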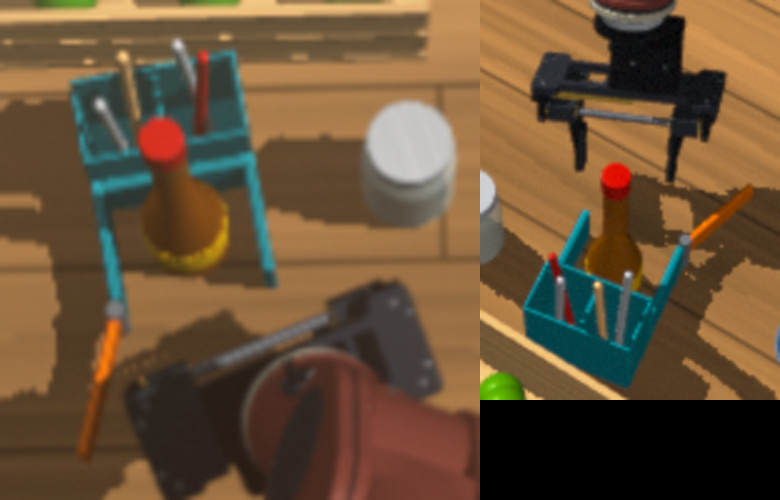

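The keeper turned only slightly: its tip is at crop (84,455) and the finger has slipped past it. I'll locate the fingertips, at scene crop (671,180) and (580,170).

Run:
```python
from h import *
o,R=st()
for z in(.015,.025): print(inC(S(671,180,z)),inC(S(580,170,z)))
h=inC(T(116,312,.05)); k=inC(T(84,455,.046)); k2=inC(S(750,188,.046)); print('hinge',h,'tip',k,k2)
for q in(k,k2): d=q-[-.007,.054]; print('angle',np.arctan2(-d[0],-d[1]),np.linalg.norm(d))
for s in(1,-1): # geometric tips
    P=o['ee_pos']+R@[0,s*.0437,.011]; print('tip inner',inC(P),P[2], proj(S0,P))
```

```text
t 20.65 p [0.5845 0.053  0.0307] caddy [-0.0517 -0.0309] x [0.841 0.323 0.434] y [ 0.386 -0.92  -0.062] z [ 0.379  0.22  -0.899] F [-0.5  0.5 -0.5] w 0.0868
[-0.08727889  0.00636915] [-0.05949084 -0.08801666]
[-0.08163696  0.0082015 ] [-0.05405865 -0.08547191]
hinge [-0.0065799   0.05299595] tip [-0.09749697  0.09008469] [-0.09393428  0.09108341]
angle 1.9502153879678903 0.09742589922675395
angle 1.973994558967141 0.09451321700080906
tip inner [-0.0371952  -0.07164344] 0.018097971265231508 [306.88387437 280.81786778]
tip inner [-0.0572576   0.01324855] 0.02353948197717091 [339.37810571 284.95195703]
```

Run:
```python
from h import *
delta(*[[*Cc(*p[:2]),p[2]] for p in ((-.05,-.01,.07),(-.05,.02,.095),(-.047,.062,.095),(-.047,.062,.06),(-.047,.062,.03),(-.047,.062,.02),)])
```

```text
t 20.65 p [0.5845 0.053  0.0307] caddy [-0.0517 -0.0309] x [0.841 0.323 0.434] y [ 0.386 -0.92  -0.062] z [ 0.379  0.22  -0.899] F [-0.5  0.5 -0.5] w 0.0868
[0.583 0.074 0.07 ] -> [ 0.022 -0.022 -0.031]
[0.578 0.104 0.095] -> [ 0.039 -0.053 -0.049]
[0.574 0.145 0.095] -> [ 0.049 -0.093 -0.041]
[0.574 0.145 0.06 ] -> [ 0.034 -0.091 -0.01 ]
[0.574 0.145 0.03 ] -> [ 0.021 -0.089  0.017]
[0.574 0.145 0.02 ] -> [ 0.016 -0.088  0.026]
```

move_arm(delta_pos=[[0.022,-0.022,-0.031],[0.039,-0.053,-0.049],[0.049,-0.093,-0.041],[0.049,-0.093,-0.041],[0.034,-0.091,-0.01],[0.021,-0.089,0.017],[0.016,-0.088,0.026],[0.016,-0.088,0.026]], roll=[0,0,0,0,0,0,0,0])

```text
time_s: 21.45
ee_pos: [0.5704, 0.1465, 0.0171]
tool_rot: [0.957, 0.186, 0.21, -0.074]
contact_force: [0.2, 0.3, 0.1]
grip_width: 0.0872
```

move_arm(delta_pos=[[-0.001,0,0.002],[-0.002,0,0.004],[-0.002,0,0.004]], roll=[0,0,0])

```text
time_s: 21.75
ee_pos: [0.5722, 0.1471, 0.0152]
tool_rot: [0.956, 0.186, 0.212, -0.074]
contact_force: [-0.2, 0.3, 0.5]
grip_width: 0.087
```

move_arm(delta_pos=[[-0.001,0,0.0025],[-0.002,0,0.005],[-0.002,0,0.005]], roll=[0,0,0])

```text
time_s: 22.05
ee_pos: [0.5716, 0.1475, 0.0086]
tool_rot: [0.957, 0.186, 0.211, -0.074]
contact_force: [-0.7, -0.0, -0.5]
grip_width: 0.0872
```

```bash
cat >> h.py <<'E'
def orange(n):
    c=manip.camera(n); f=c['frame']; hsv=cv2.cvtColor(f,cv2.COLOR_RGB2HSV)
    m=cv2.inRange(hsv,(5,200,90),(16,255,255)); m[:190 if n=='top' else 200]=0; m[280 if n=='top' else 330:]=0; m[:,:215 if n=='top' else 290]=0; m[:,310 if n=='top' else 400:]=0
    k,l,s,_=cv2.connectedComponentsWithStats(m); i=1+np.argmax(s[1:,4]); v,u=np.nonzero(l==i)
    W=np.array([inC(at(c,a,b,.046)) for a,b in zip(u,v)]); d=W-[-.007,.054]; r=np.linalg.norm(d,axis=1)
    g=np.arctan2(-d[:,0],-d[:,1]); far=r>.04; print(n,'px',s[i,4],'rmax',r.max().round(3),'angle',np.median(g[far]).round(3))
E
python3 - <<'E'
from h import *
delta(*[[*Cc(*p),.012] for p in ((-.049,.05),(-.055,.035),(-.0606,.0175),(-.06,.006),(-.0583,-.005),(-.053,-.017),(-.0476,-.0278),(-.039,-.0376))])
orange('top'); orange('scene')
E
```

```text
t 22.05 p [0.5716 0.1475 0.0086] caddy [-0.049   0.0644] x [0.841 0.325 0.432] y [ 0.388 -0.919 -0.063] z [ 0.376  0.221 -0.9  ] F [-0.7 -0.  -0.5] w 0.0872
[0.574 0.133 0.012] -> [-0.001  0.014 -0.005]
[0.57  0.117 0.012] -> [-0.009  0.027 -0.01 ]
[0.568 0.099 0.012] -> [-0.017  0.043 -0.015]
[0.57  0.088 0.012] -> [-0.019  0.054 -0.017]
[0.574 0.077 0.012] -> [-0.019  0.065 -0.018]
[0.581 0.067 0.012] -> [-0.017  0.078 -0.017]
[0.588 0.057 0.012] -> [-0.014  0.09  -0.017]
[0.598 0.049 0.012] -> [-0.008  0.101 -0.015]
top px 33 rmax 0.036 angle nan
scene px 174 rmax 0.097 angle 1.989
  return _methods._mean(a, axis=axis, dtype=dtype,
  ret = ret.dtype.type(ret / rcount)
```

Scene detection works, giving an angle of 1.99. I'll sweep in two halves, checking the angle between them.

move_arm(delta_pos=[[-0.001,0.007,-0.004],[-0.001,0.014,-0.005],[-0.005,0.021,-0.008],[-0.009,0.027,-0.01],[-0.013,0.035,-0.013],[-0.017,0.043,-0.015],[-0.017,0.043,-0.015]], roll=[0,0,0,0,0,0,0])

```text
time_s: 22.85
ee_pos: [0.5689, 0.0971, 0.0125]
tool_rot: [0.957, 0.185, 0.212, -0.074]
contact_force: [-0.5, 0.6, -0.4]
grip_width: 0.0869
```

Run:
```python
from h import *
delta(*[[*Cc(*p),.012] for p in ((-.0606,.0175),(-.06,.006),(-.0583,-.005),(-.053,-.017),(-.0476,-.0278),(-.039,-.0376))])
orange('scene')
```

```text
t 22.85 p [0.5689 0.0971 0.0125] caddy [-0.0599  0.0152] x [0.842 0.323 0.432] y [ 0.386 -0.92  -0.063] z [ 0.378  0.22  -0.899] F [-0.5  0.6 -0.4] w 0.0869
[0.568 0.099 0.012] -> [-0.    -0.002  0.001]
[0.57  0.088 0.012] -> [-0.002  0.009 -0.001]
[0.574 0.077 0.012] -> [-0.002  0.02  -0.002]
[0.581 0.067 0.012] -> [ 0.     0.033 -0.002]
[0.588 0.057 0.012] -> [ 0.003  0.045 -0.001]
[0.598 0.049 0.012] -> [0.009 0.056 0.001]
scene px 185 rmax 0.1 angle -0.478
```

Run:
```python
from h import *
s=snap('scene','s8')['frame'][205:365,265:425,::-1]
cv2.imwrite('pics/crop8.png',cv2.resize(s,None,fx=3.7,fy=3.7,interpolation=2))
```

```text
(no output)
```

View pics/crop8.png

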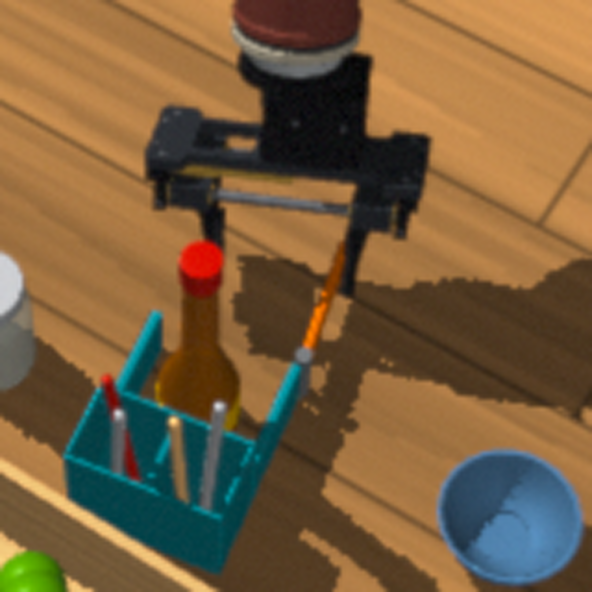

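The bar now points nearly straight out, at an angle of about 1.5, with the left finger beside it and reaching below its top. Continuing the sweep.

move_arm(delta_pos=[[-0.002,0.009,-0.001],[-0.002,0.02,-0.002],[0,0.033,-0.002],[0.0015,0.039,-0.0015],[0.003,0.045,-0.001],[0.006,0.051,0],[0.009,0.056,0.001],[0.009,0.056,0.001]], roll=[0,0,0,0,0,0,0,0])

```text
time_s: 23.75
ee_pos: [0.599, 0.0504, 0.0119]
tool_rot: [0.957, 0.186, 0.212, -0.074]
contact_force: [0.7, 0.5, -0.5]
grip_width: 0.087
```

```bash
cat >> h.py <<'E'
def bar(n='scene'):
    # score bar angle by orange along projected strip top
    c=manip.camera(n); h=cv2.cvtColor(c['frame'],cv2.COLOR_RGB2HSV).astype(int)
    best=[]
    for a in np.arange(0,2.1,.05):
        k=0
        for r in np.arange(.02,.1,.004):
            P=np.r_[Cc(-.007-r*np.sin(a),.054-r*np.cos(a)),.044]; u,v=np.rint(proj(c,P)).astype(int); H,S_,V=h[v,u]; k+=(8<=H<=16 and S_>215 and V>110)
        best.append((int(k),round(float(a),2)))
    print(n,sorted(best)[::-1][:5])
E
python3 - <<'E'
from h import *
st(); bar(); bar('top')
E
```

```text
t 23.75 p [0.599  0.0504 0.0119] caddy [-0.0379 -0.0359] x [0.841 0.325 0.433] y [ 0.388 -0.92  -0.063] z [ 0.377  0.221 -0.899] F [ 0.7  0.5 -0.5] w 0.087
scene [(19, 0.65), (18, 0.6), (15, 0.55), (8, 0.7), (7, 0.5)]
top [(7, 0.65), (7, 0.6), (6, 0.55), (4, 0.7), (2, 0.5)]
```

Run:
```python
from h import *
delta(*[[*Cc(*p),.014] for p in ((-.026,-.042),(-.012,-.045),(-.004,-.045))])
```

```text
t 23.85 p [0.5984 0.0508 0.0117] caddy [-0.0385 -0.0354] x [0.841 0.325 0.432] y [ 0.388 -0.919 -0.063] z [ 0.377  0.221 -0.9  ] F [ 0.9 -0.1 -0.4] w 0.0873
[0.612 0.046 0.014] -> [0.011 0.009 0.002]
[0.626 0.046 0.014] -> [0.023 0.015 0.007]
[0.634 0.047 0.014] -> [0.03  0.017 0.011]
```

move_arm(delta_pos=[[0.005,0.005,0.001],[0.011,0.009,0.002],[0.015,0.011,0.004],[0.019,0.013,0.0055],[0.023,0.015,0.007],[0.023,0.015,0.007]], roll=[0,0,0,0,0,0])

```text
time_s: 24.45
ee_pos: [0.6268, 0.0461, 0.0146]
tool_rot: [0.957, 0.186, 0.212, -0.074]
contact_force: [-0.2, -0.5, 0.4]
grip_width: 0.087
```

Run:
```python
from h import *
st(); bar(); bar('top')
```

```text
t 24.45 p [0.6268 0.0461 0.0146] caddy [-0.0112 -0.0447] x [0.841 0.325 0.433] y [ 0.388 -0.919 -0.063] z [ 0.377  0.221 -0.899] F [-0.2 -0.5  0.4] w 0.087
scene [(12, 0.2), (12, 0.15), (12, 0.1), (11, 0.05), (11, 0.0)]
top [(3, 0.05), (2, 0.1), (2, 0.0), (1, 0.2), (1, 0.15)]
```

move_arm(delta_pos=[[0.0018,0.0005,0.0008],[0.0035,0.0009,0.0016],[0.0053,0.0014,0.0025],[0.0053,0.0014,0.0025]], roll=[0,0,0,0])

```text
time_s: 24.95
ee_pos: [0.6322, 0.047, 0.0145]
tool_rot: [0.957, 0.186, 0.211, -0.074]
contact_force: [-1.4, -0.9, -0.7]
grip_width: 0.087
```

move_arm(delta_pos=[[0.0018,0.0005,0.0008],[0.0035,0.0009,0.0016],[0.0035,0.0009,0.0016]], roll=[0,0,0])

```text
time_s: 25.25
ee_pos: [0.6361, 0.0477, 0.0145]
tool_rot: [0.957, 0.186, 0.211, -0.074]
contact_force: [-0.4, -0.4, -0.5]
grip_width: 0.087
```

move_arm(delta_pos=[[0.0018,0.0005,0.0008],[0.0035,0.0009,0.0016],[0.0035,0.0009,0.0016]], roll=[0,0,0])

```text
time_s: 25.55
ee_pos: [0.6381, 0.0481, 0.0137]
tool_rot: [0.957, 0.187, 0.21, -0.075]
contact_force: [-11.4, -3.7, 7.1]
grip_width: 0.0869
```

Run:
```python
from h import *
st(); bar(); bar('top')
```

```text
t 25.55 p [0.6381 0.0481 0.0137] caddy [ 0.0003 -0.0446] x [0.842 0.326 0.429] y [ 0.389 -0.919 -0.064] z [ 0.374  0.221 -0.901] F [-11.4  -3.7   7.1] w 0.0869
scene [(13, 0.0), (9, 0.05), (3, 0.1), (1, 0.15), (0, 2.05)]
top [(0, 2.05), (0, 2.0), (0, 1.95), (0, 1.9), (0, 1.85)]
```

The bar is on its stop: force rose to 12 N and the scene fit gives angle 0. Retreating straight back, then up.

move_arm(delta_pos=[[-0.004,-0.001,-0.002],[-0.013,-0.003,-0.006],[-0.03,-0.008,-0.014],[-0.055,-0.014,-0.026],[-0.075,-0.019,-0.036],[-0.065,-0.019,-0.07],[-0.05,-0.02,-0.11],[-0.05,-0.02,-0.11]], roll=[0,0,0,0,0,0,0,0])

```text
time_s: 26.45
ee_pos: [0.5516, 0.0252, 0.0992]
tool_rot: [0.956, 0.186, 0.216, -0.073]
contact_force: [0.8, -0.6, -0.1]
grip_width: 0.087
```

Run:
```python
from h import *
st(); bar(); bar('top')
t=snap('top','t9')['frame'][125:250,225:345,::-1]; s=snap('scene','s9')['frame'][205:365,265:385,::-1]
a=cv2.resize(t,None,fx=4,fy=4,interpolation=2); b=cv2.resize(s,None,fx=2.5,fy=2.5,interpolation=2)
o=np.zeros((500,780,3),np.uint8); o[:,:480]=a; o[:400,480:]=b; cv2.imwrite('pics/crop9.png',o)
```

```text
t 26.45 p [0.5516 0.0252 0.0992] caddy [-0.0888 -0.0529] x [0.837 0.325 0.44 ] y [ 0.387 -0.92  -0.059] z [ 0.386  0.219 -0.896] F [ 0.8 -0.6 -0.1] w 0.087
scene [(14, 0.0), (13, 0.05), (5, 0.1), (4, 0.15), (3, 0.2)]
top [(20, 0.0), (8, 0.05), (2, 0.1), (0, 2.05), (0, 2.0)]
```

View pics/crop9.png

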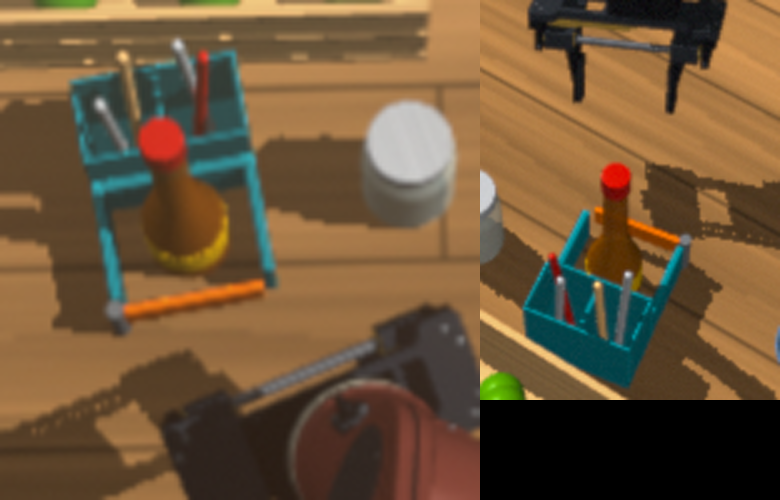

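The keeper lies across the mouth from crop (118,315) to (262,287), parallel to the back wall. The bottle cap is unchanged at (163,140), and the gripper is clear.

```bash
python3 -c "
from plant import manip
print(manip.finish_job())"
```

```text
the job is handed in; nothing more can be done
None
```

The bottle is standing upright inside the bay and the keeper bar is shut on its stop. I handed the job in at about 26.5 s of the 61 s allowed; no verdict is reported, so this rests on my own checks.

- **How it was done:** I leaned the gripper back about 0.45 rad, by driving the arm to its reach limit, so its body cleared the neck. I then pushed the bottle in two legs, first sideways into line with the mouth and then straight in. One opened finger swung the keeper shut.
- **Bottle:** I measured it at about x = 0.044 m, y = −0.004 m in the caddy frame, within the 0.030–0.056 m and ±0.026 m limits. A rougher estimate from the base edge gave x = 0.054 m. That can't be right, because the back wall stops the bottle at 0.048 m. The final picture showed it unmoved after the keeper closed.
- **Keeper:** Both cameras fit an angle of 0, and I felt about 12 N at the stop. In the last picture the robot was clear, with the jar, cutlery and caddy looking undisturbed. I did not check the mortar, pestle, tray and plate again at the end.
- **What went wrong:** The first keeper sweep slid over the bar and only moved it from about 2.07 to 1.96 rad. The fingertips sat roughly 25 mm higher than I had worked out, so I repeated it lower. This means the bottle was probably pushed nearer 45 mm than the advised 30 mm, but it stayed upright in every picture.

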